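# Pump up the rinse pressure unit

## Task

Charge the rinse reservoir with air: with the fingertips, push the red vent lever of the pump unit round to its closed stop, then press the black pump plunger fully down and let it come fully up again, stroke after stroke, until the yellow indicator pin stands fully out and the green band at its foot is clear of the steel collar. Only push: do not touch the pin itself, do not lift or shift the unit, and leave the glassware, bottles and pen around it where they are. Finish with the vent still closed and the plunger risen.

Things in the scene. Friction and masses are not known exactly. Their poses are not given: they have to be found in the camera images.
- unit: pump unit on rubber feet, loose, 3.5 to 5 kg: grey base plate 90 x 275 mm (x -45..45, y -110..165); from left (+y) to right: white bottle with steel pipe (161 mm high, y 124), pump, white valve block (x -28..36, y -104..24, top 100 mm high). Origin on the bench; x to its back, y to its left, z up. The spectrometer's front rises at world x 0.55: keep the gripper's broad side parallel to it
- plunger_top (a point): centre of the flat top of the black mushroom-shaped plunger, 47 mm across, 160 mm above the bench when up; moves with the plunger. In the unit's frame at x 0, y +58 mm. The nut under it is 124 mm high
- plunger (a joint): plunger pressed down, m: 0 up, 0.020 fully down. Pressing takes 6 N (up) to 10 N (down), 3 N more as it lifts the pin, and 4 N more per 0.1 m/s; its spring raises it in 0.5 s. With the vent closed each full stroke lifts the pin about 7 mm (the first 4 to 11) on its way down; strokes under 15 mm may do nothing. Let it rise fully each time. With the pin fully out, more strokes do nothing
- vent_pivot (a point): axis of the red vent lever (vertical), at the mid height of the lever, 124 mm above the bench; fixed in the unit's frame at x +10, y -75 mm
- vent_tip (a point): centre of the red vent lever near its free end, 40 mm from its pivot, at the mid height of the lever. The lever is a red bar 11 mm wide, with a round end of 17 mm, reaching 51 mm from the pivot, from 118 to 131 mm above the bench; the valve block under it is 100 mm high
- vent (a joint): turn of the vent lever, rad: 0 = open, pointing to the unit's front (-x, in line with the brass nozzle); pi/2 = closed, at its stop, pointing to the unit's right (-y). Closes counter-clockwise seen from above, with light friction (0.06 N m, 1.5 N at the tip); stays where it is left. Starts between 0 and 0.5
- indicator (a joint): how far the indicator pin has risen, m: it starts between 0 and 0.012 and 0.036 is fully out (0.032 just shows the whole green band). It stays where it is until the next stroke.
- indicator_pin: indicator pin, upright, 12 mm across: yellow, with a green band at its foot, in a steel collar on the valve block (collar 27 mm across, top 106 mm high). Origin: centre of its top, which is 109 mm above the bench plus its rise; in the unit's frame at x +10, y -4 mm. Not to be touched.
- sample_1_mid (a point): loose white screw-cap sample bottle, 38 mm across, 76 mm tall, standing to the right of the unit; point half-way up
- sample_2_mid (a point): the other white sample bottle, same size; point half-way up
- flask_100b_mid (a point): loose glass volumetric flask, bulb 61 mm across, 165 mm tall, standing to the left of the unit; point 80 mm above its foot
- beaker_mid (a point): loose small glass beaker, 48 mm across, 58 mm tall, further left; point half-way up
- marker_mid (a point): loose black and white marker pen, 135 mm long, 17 mm thick, lying front to back beside the unit's left end; point at its centre

How it is judged:
By the outcome, as a careful person would: the job done as asked, in the order asked, and still so for the second after the job is handed in, with the robot touching nothing.
It also fails if it takes over 50 s, if anything falls off the work surface, if the arm or the gripper's body presses on something with over 40 N, if the wrist force passes 120 N, or if a joint passes its speed limit or range.

## Robot

A 6-joint arm with a two-finger parallel gripper is mounted at the origin on a cart in front of the work surface, level with it; the furniture and walls round the work are solid. World frame = base frame: x ahead of the robot, y to its left, z up, the work surface at z = 0. Lengths are in m, angles in degrees, forces in N, time in s.
With the tool pointing down it reaches from about 0.375 to 0.825 m from the base axis. Payload 5.5 kg.
Tool frame: the origin (TCP) lies at the centre of the arm's flange, where the gripper is bolted on; the fingertips stand 173 mm ahead of it and the grasp point (between the pads) lies 155 mm ahead of it; x points along the fingers, z is the direction in which the jaws open and shut, and the axes are right-handed (so a half turn about x gives the same grasp; the last joint's range is limited). The gripper opens to 85 mm and grips with 20 to 120 N. Pads are 22 mm wide; open, the fingers measure 114 mm over their backs; the gripper's body (76 mm by 85 mm) begins 54 mm behind the grasp point. The pads swing forward as they close: fully open they stand 13 mm farther back than shut.
Start: joints at [-76.662, 17.962, -2.699, 69.339, 0, 90], TCP at [0.138, -0.584, 0.405] pointing down, gripper open.
Joint ranges: [-152.73, 152.73], [-39.44, 99.34], [-58.76, 71.6], [-118.89, 123.64], [-81.53, 83.1], [-180, 180]. Speed limits (degrees/s): [136.94, 136.94, 172.46, 180, 180, 180].

## Interface

Orientations are given as a 3x3 rotation matrix whose columns are the frame's x, y, z axes.
In Python, from cell import readout, read_camera, camera_model, workorder, recognise gives the robot as it stands.
- The arm moves only by the tool send_rows, never from a script. Its argument "moves" is a list of rows, each a list of 7 numbers: the turn, a rotation vector about the tool's x, y, z in degrees, then the shift along the tool's x, y, z in mm, then the closure, from 0 (fully open) to 1 (shut). In form: [[ax, ay, az, dx, dy, dz, gripper], ...]. A call has 1 to 5 rows; each row shifts and turns the commanded pose from where the row before left it, along the tool's axes as they then stand; what a row does not reach is not made up. A row lasts 1/10 s, in which the tool goes at most 50 mm and 8.59 degrees, less where a joint would pass 70% of its speed; a pose out of reach is approached as far as the arm can. A call is refused whole if a number of a shift passes 50 or a number of a turn 8.59, either way. A call with a gripper value outside its range is refused whole. The fingers move at their own pace and stop on an object; the grip force is fixed at half the most. Time passes only in rows, so rows that do not move let the fingers close. It gives the time, the measured TCP pose, the force and the opening at its end, in the units of the state.
- readout.read_state(): the state, without advancing time (a new reading comes with each control period).
- read_camera(name): name is "scene" or "top"; returns the picture (400x640x3 uint8, red, green, blue); there is no depth.
- camera_model(name): a dict with "intrinsics" (3x3 intrinsics, pixels), "k1" (the pictures are not rectified: a ray, as slopes to the right and down, at radius r is drawn at 1 + k1 r^2 times it, then the intrinsics apply), "cam_to_world" (4x4, takes a point from camera to world coordinates). Camera axes: x right, y up, looking along -z (the intrinsics and any distortion apply to the point x, -y, -z); pixel columns grow to the right and rows downward; lengths in m; the calibration is good to about 2 mm. A picture is of the moment at which its call begins. camera_model takes no time and is no camera call.
- workorder.hand_in(): hands the job in, once; it reports no verdict.
Trained networks look in the newest picture that a camera, given by its name, has taken for a name from the list of things; names that differ only in an ending like _2 or _b are one class to them, and where a whole thing is asked for, a point or a joint stands for the part that bears it (a point fixed in the world has none). Each returns a list of dicts, best first, with "conf" (0 to 1); they miss things now and then, are a little off and sometimes report something else, mostly with a low value. They report only what shows in the picture. A call takes as long as a camera call.
- recognise(target, camera): "rect" ([centre column, centre row, width, height] in pixels, round what is visible of it).
The state is a dict: "time_s": time; "joints": joint angles; "qvel": joint speeds; "effort": joint torques, N m; "tcp_pos": TCP position; "ee_rot": TCP orientation; "contact_force": force on the tool from outside, world axes, zero at the start; "wrist_torque": the same for the moment, N m; "opening": opening from 0.0 (shut) to 1.0 (fully open).
Only numpy, scipy, OpenCV 4.12 (cv2) and the standard library are available. Lean on these libraries where they do the work, as an engineer would, in place of code of your own. Each camera call takes 0.05 s, during which the arm holds its last target.

## Working session

There is one attempt and no reset: what is moved stays moved. The work goes in short steps, Python scripts to look and compute and a tool call to move; the robot and the scene stay as the last step left them, time stands still between calls to the robot, and variables do not carry over. Pictures are saved under pics/ and viewed, and the job is handed in when it is done.

Besides the shell and the picture viewer there is one more tool, called after ">>>" in YAML: its name, and indented under it one key for each argument. send_rows: Moves the arm, as the interface text tells. Its arguments: {"type":"object","properties":{"moves":{"type":"array"}},"required":["moves"]}

```bash
ls; mkdir -p pics
python3 - <<'E'
from cell import readout, read_camera, camera_model
import cv2
print(readout.read_state())
for n in ("scene","top"):
    im=read_camera(n); cv2.imwrite(f"pics/{n}0.png",im[:,:,::-1]); m=camera_model(n); print(n,m)
E
```

```text
pics
{'time_s': 0.0, 'joints': array([-7.66600559e+01,  1.80036093e+01, -2.75317991e+00,  6.93386763e+01,
       -1.15393047e-04,  8.99998282e+01]), 'qvel': array([-0.00510556,  0.05870056, -0.01695674, -0.05475908, -0.00903624,
       -0.03192948]), 'effort': array([-9.74400937e-04, -5.39588213e+01,  3.39747584e+01,  1.93392788e-02,
        1.65066044e-04, -3.61092873e-06]), 'tcp_pos': array([ 0.13837425, -0.58354818,  0.40384842]), 'ee_rot': array([[-3.86395844e-04,  9.73017563e-01,  2.30730735e-01],
       [ 1.62076557e-03,  2.30731059e-01, -9.73016213e-01],
       [-9.99998612e-01, -2.00899111e-06, -1.66618688e-03]]), 'contact_force': array([-0.19564328, -0.59916647, -0.35130111]), 'wrist_torque': array([ 0.0075089 ,  0.0078155 , -0.01768957]), 'opening': 0.9989066409317326}
scene {'intrinsics': array([[495.33117956,   0.        , 325.97506553],
       [  0.        , 495.33117956, 198.77323166],
       [  0.        ,   0.        ,   1.        ]]), 'k1': -0.046471164493807615, 'cam_to_world': array([[-0.81560328,  0.28436551, -0.50391224, -0.2377091 ],
       [-0.57807576, -0.36299763,  0.73079486,  1.09370679],
       [ 0.0248939 ,  0.88733814,  0.46044687,  0.77765799],
       [ 0.        ,  0.        ,  0.        ,  1.        ]])}
top {'intrinsics': array([[423.85471181,   0.        , 315.52487968],
       [  0.        , 423.85471181, 201.26826312],
       [  0.        ,   0.        ,   1.        ]]), 'k1': -0.0747153908458074, 'cam_to_world': array([[-0.0116517 ,  0.99723303, -0.07342017,  0.37919796],
       [-0.99992084, -0.01196884, -0.00388101,  0.08562899],
       [-0.00474902,  0.07336914,  0.99729355,  1.03046035],
       [ 0.        ,  0.        ,  0.        ,  1.        ]])}
```

View pics/scene0.png

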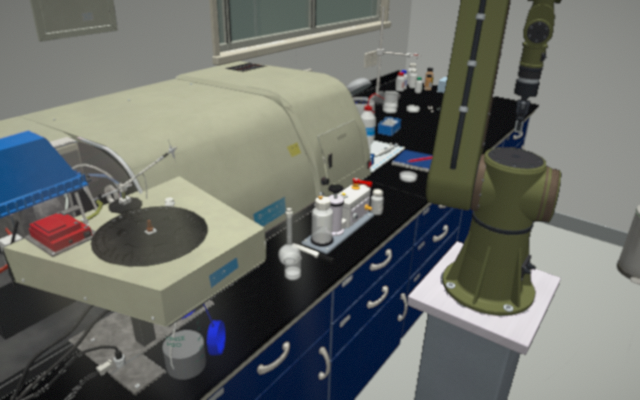

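View pics/top0.png

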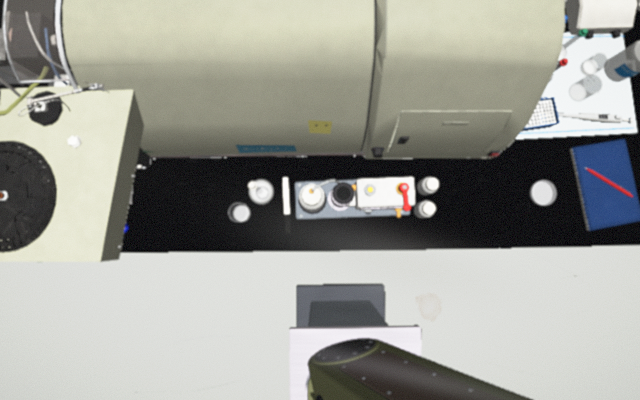

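```bash
cat > h.py <<'E'
import numpy as np, cv2
from cell import readout, read_camera, camera_model, recognise
def ray(n,u,v):
    m=camera_model(n);K=m['intrinsics'];x=(u-K[0,2])/K[0,0];y=(v-K[1,2])/K[1,1];a,b=x,y
    for _ in range(20):
        s=1+m['k1']*(a*a+b*b);a,b=x/s,y/s
    T=m['cam_to_world'];return T[:3,3],T[:3,:3]@np.array([a,-b,-1.])
def at(n,u,v,z):
    o,d=ray(n,u,v);return o+d*(z-o[2])/d[2]
def proj(n,p):
    m=camera_model(n);K=m['intrinsics'];T=m['cam_to_world'];q=T[:3,:3].T@(np.array(p)-T[:3,3])
    a,b=q[0]/-q[2],-q[1]/-q[2];s=1+m['k1']*(a*a+b*b)
    return np.array([K[0,0]*a*s+K[0,2],K[1,1]*b*s+K[1,2]])
E
python3 - <<'E'
from h import *
for n in ("top","scene"):
  read_camera(n)
  for t,z in (("plunger_top",.16),("vent_tip",.124),("vent_pivot",.124),("indicator_pin",.112),("unit",.05)):
    r=recognise(t,n)[:2]
    for d in r: print(n,t,round(d['conf'],2),np.round(d['rect'],1),np.round(at(n,*d['rect'][:2],z),4))
E
```

```text
top plunger_top 0.94 [345.  194.3  23.6  21.5] [0.457  0.0281 0.16  ]
top vent_tip 0.49 [405.8 196.8   8.5  29.4] [ 0.4532 -0.1051  0.124 ]
top vent_pivot 0.64 [356.3 198.2 122.6  45.5] [0.4515 0.0016 0.124 ]
top vent_pivot 0.32 [425.5 210.1  23.   21.6] [ 0.4241 -0.147   0.124 ]
top indicator_pin 0.69 [405.1 197.7   8.3  30.3] [ 0.4523 -0.1061  0.112 ]
top indicator_pin 0.18 [261.  191.4  23.   29.5] [0.4698 0.2078 0.112 ]
top unit 0.87 [354.1 197.2 119.5  38.3] [ 4.598e-01 -2.000e-04  5.000e-02]
scene plunger_top 0.37 [291.9 235.8  23.1  52.7] [0.3919 0.3179 0.16  ]
scene vent_tip 0.39 [361.1 181.7  21.6  10.4] [ 0.4584 -0.1039  0.124 ]
scene vent_pivot 0.93 [339.  216.8  73.4  75.4] [0.3894 0.1203 0.124 ]
scene unit 0.92 [338.6 215.2  72.2  76.8] [0.4668 0.0028 0.05  ]
```

Run:
```python
import cv2
a=cv2.imread("pics/top0.png")[165:235,220:450];b=cv2.imread("pics/scene0.png")[165:285,270:410]
cv2.imwrite("pics/c1.png",cv2.resize(a,None,fx=3.4,fy=3.4,interpolation=2));cv2.imwrite("pics/c2.png",cv2.resize(b,None,fx=5,fy=5,interpolation=2))
```

```text
(no output)
```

View pics/c1.png

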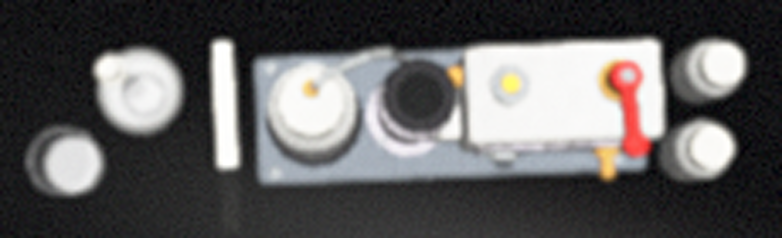

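View pics/c2.png

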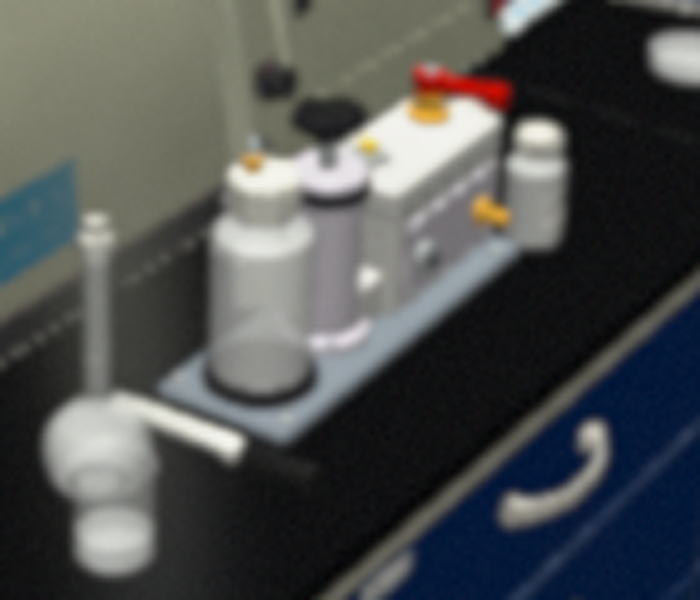

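```bash
cat >> h.py <<'E'
def blob(im,mask,x0,x1,y0,y1):
    m=np.zeros(mask.shape,bool);m[y0:y1,x0:x1]=mask[y0:y1,x0:x1]
    ys,xs=np.nonzero(m);return xs,ys
def red(im):
    i=im.astype(int);return (i[...,0]>130)&(i[...,1]<90)&(i[...,2]<90)
E
python3 - <<'E'
from h import *
im=read_camera("top")
xs,ys=blob(im,red(im),385,425,170,225)
P=np.array([at("top",u,v,.131)[:2] for u,v in zip(xs,ys)])
print(len(xs),P.min(0),P.max(0))
print("rect",cv2.minAreaRect(P.astype(np.float32)*1000))
i=im.astype(int)
xs,ys=blob(im,(i[...,0]-i[...,2]>60)&(i[...,1]-i[...,2]>40),362,380,180,200);print("pin px",xs.mean(),ys.mean(),at("top",xs.mean(),ys.mean(),.112))
xs,ys=blob(im,i.sum(2)<180,330,356,180,207)
# disc: dark
m=(i.sum(2)<200)[176:212,328:360]
for r in m[::1]: print(''.join('#' if k else '.' for k in r))
for nm,u,v,z in (("pivot",404.1,187.1,.131),("tipend",407.1,207.9,.131),("plg",342.9,192.9,.16),("bottom left base",297,219.4,.0),("BR",411.5,214.7,.012)): print(nm,at("top",u,v,z))
E
```

```text
90 [ 0.42648195 -0.11423234] [ 0.47810512 -0.08953287]
rect ((450.9110107421875, -98.76030731201172), (54.62934494018555, 16.958486557006836), 17.99321937561035)
pin px 369.82608695652175 189.0 [ 0.4721966  -0.02942041  0.112     ]
################################
################################
###....######################...
........########................
................................
................................
................................
................................
...........#...#................
................................
........#...#######.............
.......#...##########...........
......##..###########...........
......#..#############..........
......#.##############..........
........###############.........
........###############.........
........###############.........
........###############.........
......#..##############.........
.........#############..........
..........############.#........
..........###########...........
............########..#.........
..........#....##...............
...................#............
................................
................................
................................
................................
................................
................................
................................
................................
................................
................................
pivot [ 0.47351701 -0.10060351  0.131     ]
tipend [ 0.4289063  -0.10581595  0.131     ]
plg [0.45990665 0.03236212 0.16      ]
bottom left base [0.41140063 0.13519084 0.        ]
BR [ 0.41893533 -0.14137717  0.012     ]
```

>>> send_rows:
  moves:
    - [6.67,0,0,0,0,0,1]
    - [6.67,0,0,0,0,0,1]
    - [0,0,0,0,20,-34,1]
    - [0,0,0,0,20,-34,1]
    - [0,0,0,0,20,-34,1]

```text
time_s: 1.25
tcp_pos: [0.1988, -0.4808, 0.4045]
ee_rot: [[0.0, 1.0, -0.001], [0.0, -0.001, -1.0], [-1.0, 0.0, -0.0]]
contact_force: [0.4, -0.2, 0.1]
opening: 0.147
```

>>> send_rows:
  moves:
    - [0,0,0,0,20,-34,1]
    - [0,0,0,0,20,-34,1]
    - [0,0,0,0,20,-34,1]
    - [0,0,0,0,20,-34,1]
    - [0,0,0,0,20,-34,1]

```text
time_s: 1.75
tcp_pos: [0.2989, -0.3104, 0.4049]
ee_rot: [[0.001, 1.0, -0.0], [-0.0, -0.0, -1.0], [-1.0, 0.001, 0.0]]
contact_force: [0.8, 0.0, 0.2]
opening: 0.002
```

>>> send_rows:
  moves:
    - [0,0,0,0,20,-34,1]
    - [0,0,0,0,20,-34,1]
    - [0,0,0,0,20,-34,1]
    - [0,0,0,0,20,-34,1]
    - [0,0,0,0,20,-34,1]

```text
time_s: 2.25
tcp_pos: [0.399, -0.1403, 0.405]
ee_rot: [[0.001, 1.0, -0.0], [-0.0, -0.0, -1.0], [-1.0, 0.001, 0.0]]
contact_force: [0.5, 0.2, 0.2]
opening: -0.005
```

>>> send_rows:
  moves:
    - [0,0,0,0,20,-34,1]
    - [0,0,0,0,20,-34,1]
    - [0,0,0,0,0,0,1]
    - [0,0,0,0,0,0,1]

```text
time_s: 2.65
tcp_pos: [0.4385, -0.0732, 0.4047]
ee_rot: [[-0.0, 1.0, 0.002], [-0.0, 0.002, -1.0], [-1.0, -0.0, 0.0]]
contact_force: [-1.1, -0.6, -0.2]
opening: -0.0
```

>>> send_rows:
  moves:
    - [0,0,0,30,0,-4,1]
    - [0,0,0,30,0,0,1]
    - [0,0,0,25,0,0,1]
    - [0,0,0,0,0,0,1]

```text
time_s: 3.05
tcp_pos: [0.4361, -0.0707, 0.3169]
ee_rot: [[-0.006, 1.0, -0.002], [0.001, -0.002, -1.0], [-1.0, -0.006, -0.001]]
contact_force: [0.3, -0.4, -0.0]
opening: -0.002
```

```bash
cat >> h.py <<'E'
def snap(k):
    b=read_camera("scene");cv2.imwrite(f"pics/s{k}.png",cv2.resize(b[135:255,290:430],None,fx=5,fy=5,interpolation=2)[:,:,::-1])
    a=read_camera("top");cv2.imwrite(f"pics/t{k}.png",cv2.resize(a[165:235,220:450],None,fx=3.4,fy=3.4,interpolation=2)[:,:,::-1])
    s=readout.read_state();print(s['time_s'],s['tcp_pos'],s['contact_force'])
E
python3 -c "
from h import *
snap(1)"
```

```text
3.15 [ 0.43795736 -0.07072457  0.32008382] [0.28279584 0.02904053 0.66507149]
```

View pics/s1.png

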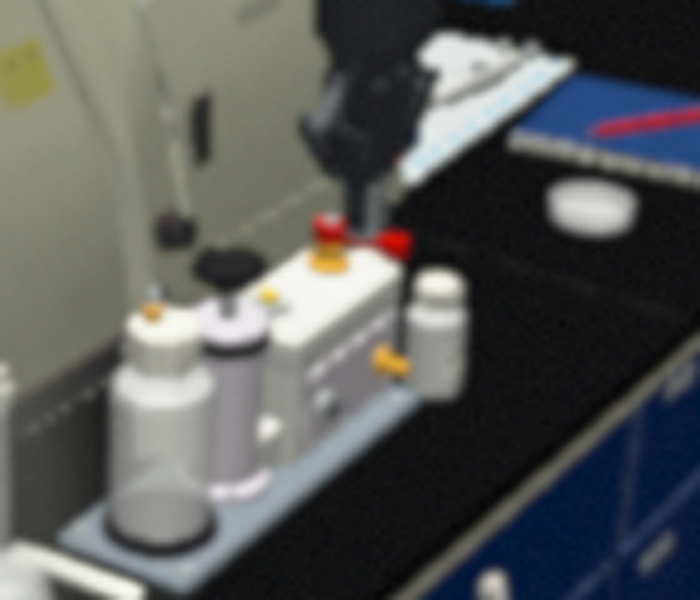

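View pics/t1.png

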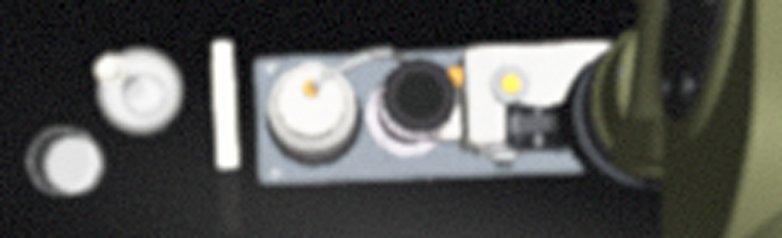

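```bash
python3 -c "
from h import *
for p in ((.438,-.0707,.147),(.438,-.0707,.2),(.438,-.0707,.108)):
  s=proj('scene',p);t=proj('top',p);print(p,(s-[290,135])*5,(t-[220,165])*3.4)
for p in ((.4737,-.1007,.124),(.434,-.1054,.124)):
  s=proj('scene',p);t=proj('top',p);print(p,(s-[290,135])*5,(t-[220,165])*3.4)
"
```

```text
(0.438, -0.0707, 0.147) [357.49518656 226.60464546] [584.47152223 130.31224201]
(0.438, -0.0707, 0.2) [362.67808255 145.1968835 ] [600.45041166 124.03721094]
(0.438, -0.0707, 0.108) [353.7771673  284.83643199] [573.87298404 134.47306249]
(0.4737, -0.1007, 0.124) [331.70071372 228.61662035] [623.84197429  76.02844808]
(0.434, -0.1054, 0.124) [390.66200574 243.29555187] [632.94129652 138.45940431]
```

>>> send_rows:
  moves:
    - [0,0,0,0,0,-6,1]
    - [0,0,0,15,0,0,1]
    - [0,0,0,13,0,0,1]
    - [0,0,0,10,0,0,1]
    - [0,0,0,0,0,0,1]

```text
time_s: 3.65
tcp_pos: [0.4383, -0.0637, 0.2815]
ee_rot: [[-0.001, 1.0, -0.0], [0.0, -0.0, -1.0], [-1.0, -0.001, -0.0]]
contact_force: [-0.9, -0.7, 0.4]
opening: 0.0
```

```bash
python3 -c "
from h import *
snap(2)"
```

```text
3.75 [ 0.43873558 -0.06378995  0.28236797] [-0.60873268 -1.12178699 -0.51303578]
```

View pics/s2.png

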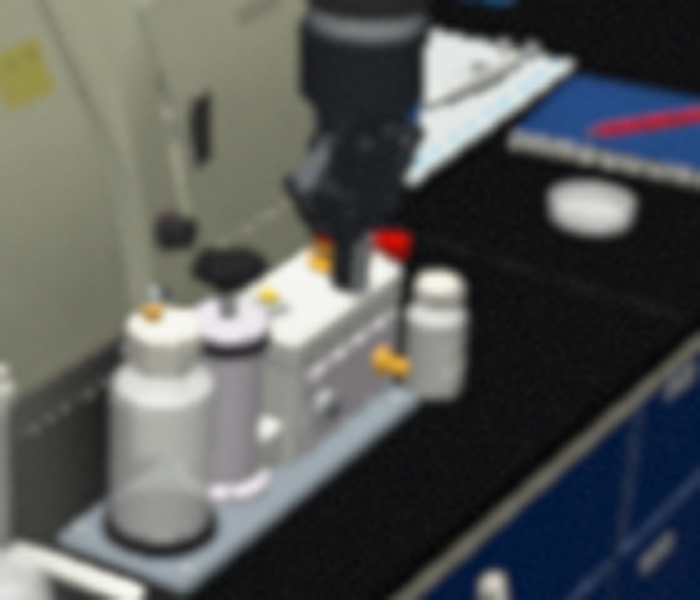

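>>> send_rows:
  moves:
    - [0,0,0,0,-1,8,1]
    - [0,0,0,0,-1,6,1]
    - [0,0,0,0,-1,6,1]
    - [0,0,0,0,0,6,1]
    - [0,0,0,0,0,6,1]

```text
time_s: 4.25
tcp_pos: [0.4356, -0.0962, 0.2819]
ee_rot: [[0.001, 1.0, -0.0], [0.001, -0.0, -1.0], [-1.0, 0.001, -0.001]]
contact_force: [0.1, 3.1, 0.5]
opening: 0.0
```

>>> send_rows:
  moves:
    - [0,0,0,0,1,6,1]
    - [0,0,0,0,2,6,1]
    - [0,0,0,0,2,5,1]
    - [0,0,0,0,4,6,1]
    - [0,0,0,0,4,6,1]

```text
time_s: 4.75
tcp_pos: [0.4483, -0.1251, 0.2814]
ee_rot: [[-0.001, 1.0, 0.0], [0.0, 0.0, -1.0], [-1.0, -0.001, -0.0]]
contact_force: [-1.8, 1.6, -0.6]
opening: -0.005
```

>>> send_rows:
  moves:
    - [0,0,0,0,3,3,1]
    - [0,0,0,0,2,2,1]
    - [0,0,0,0,1,0,1]
    - [0,0,0,0,0,0,1]

```text
time_s: 5.15
tcp_pos: [0.4544, -0.1298, 0.2815]
ee_rot: [[-0.0, 1.0, 0.0], [0.0, 0.0, -1.0], [-1.0, -0.0, -0.0]]
contact_force: [0.5, 3.7, -0.9]
opening: 0.001
```

```bash
python3 -c "
from h import *
snap(3)"
```

```text
5.25 [ 0.45431383 -0.12971874  0.28160077] [-0.72643758  2.69652834 -0.91120833]
```

View pics/s3.png

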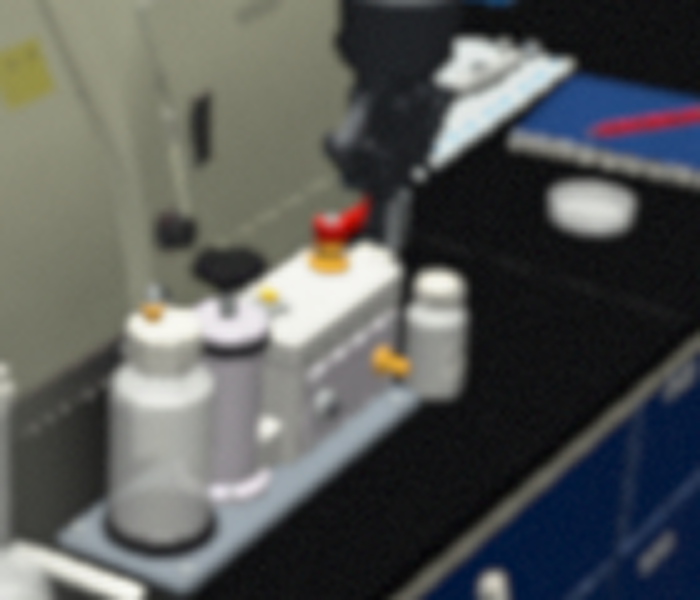

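>>> send_rows:
  moves:
    - [0,0,0,0,1.5,0,1]
    - [0,0,0,0,1.5,0,1]
    - [0,0,0,0,0,0,1]

```text
time_s: 5.55
tcp_pos: [0.4575, -0.13, 0.2817]
ee_rot: [[-0.0, 1.0, -0.0], [-0.001, -0.0, -1.0], [-1.0, -0.0, 0.001]]
contact_force: [-1.0, 1.1, -1.7]
opening: -0.002
```

```bash
python3 -c "
from h import *
import numpy as np
snap(4)
o=np.array([.4616,-.026]);t=np.radians(1.6);R=np.array([[np.cos(t),-np.sin(t)],[np.sin(t),np.cos(t)]])
for a in (60,75,90):
  a=np.radians(a);p=o+R@np.array([10-45*np.cos(a),-75-45*np.sin(a)]);print((proj('scene',(*p,.128))-[290,135])*5)
"
```

```text
5.65 [ 0.45749276 -0.13001474  0.28175021] [-1.14035166  0.76676479 -0.66556586]
[2339.95001968 -819.89977027]
[1981.48846864 -847.67975776]
[1647.55669753 -869.89005406]
```

View pics/s4.png

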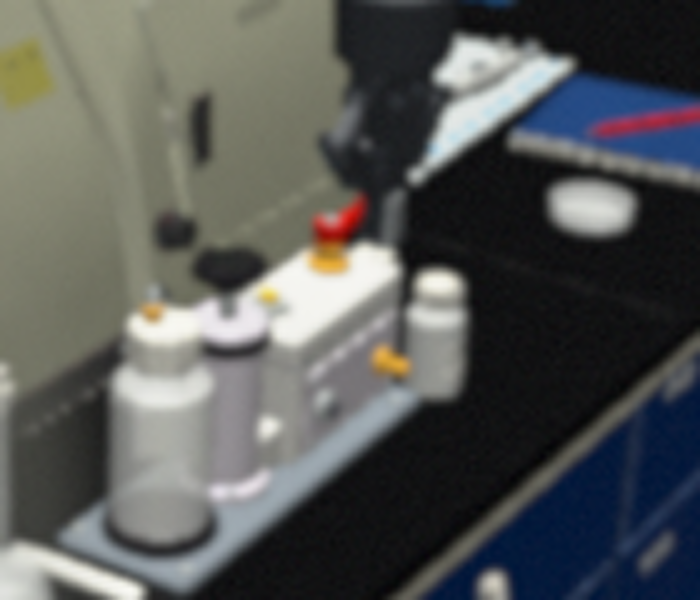

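>>> send_rows:
  moves:
    - [0,0,0,0,1.5,0,1]
    - [0,0,0,0,1.5,0,1]
    - [0,0,0,0,0,0,1]

```text
time_s: 5.95
tcp_pos: [0.4597, -0.13, 0.2816]
ee_rot: [[-0.002, 1.0, -0.0], [-0.001, -0.0, -1.0], [-1.0, -0.002, 0.001]]
contact_force: [-5.8, -1.3, 2.7]
opening: -0.004
```

```bash
python3 -c "
from h import *
import numpy as np
snap(5)
o=np.array([.4616,-.026]);t=np.radians(1.6);R=np.array([[np.cos(t),-np.sin(t)],[np.sin(t),np.cos(t)]])
for a in (60,75,90):
  a=np.radians(a);p=o+R@np.array([10-45*np.cos(a),-75-45*np.sin(a)])/1000;print((proj('scene',(*p,.128))-[290,135])*5)
"
```

```text
6.05 [ 0.45966371 -0.1300057   0.28162858] [-5.66809459 -0.37839564  2.77043086]
[394.72208582 210.67910535]
[383.16346582 203.89362855]
[368.30908308 198.43363382]
```

View pics/s5.png

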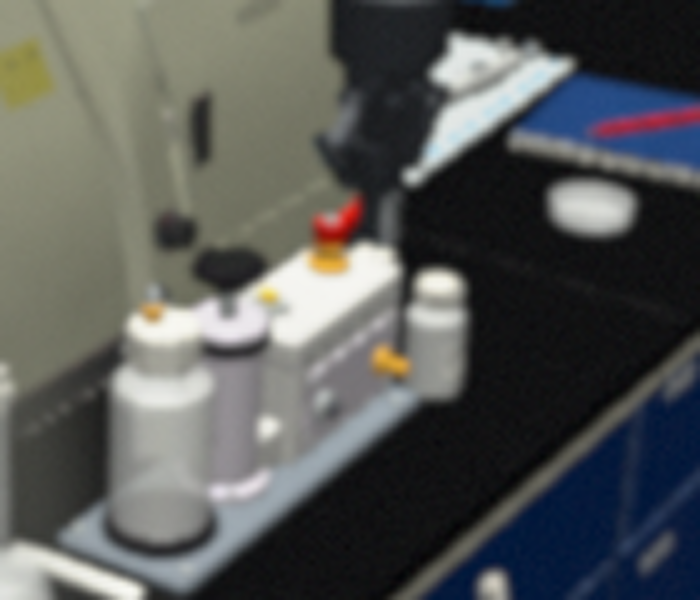

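>>> send_rows:
  moves:
    - [0,0,0,0,-5,0,1]
    - [0,0,0,0,-6,0,1]
    - [0,0,0,-20,0,0,1]
    - [0,0,0,-25,0,0,1]
    - [0,0,0,-25,0,0,1]

```text
time_s: 6.55
tcp_pos: [0.4492, -0.1299, 0.3526]
ee_rot: [[0.0, 1.0, -0.0], [-0.0, -0.0, -1.0], [-1.0, 0.0, 0.0]]
contact_force: [0.5, 0.1, 0.1]
opening: 0.001
```

>>> send_rows:
  moves:
    - [0,0,0,0,3,-35,1]
    - [0,0,0,0,4,-45,1]
    - [0,0,0,0,4,-45,1]
    - [0,0,0,0,0,-37,1]
    - [0,0,0,0,0,0,1]

```text
time_s: 7.05
tcp_pos: [0.461, 0.0141, 0.352]
ee_rot: [[0.001, 1.0, 0.026], [0.016, 0.026, -1.0], [-1.0, 0.001, -0.016]]
contact_force: [0.9, 0.2, -0.2]
opening: 0.003
```

```bash
python3 -c "
from h import *
snap(6)"
```

```text
7.15 [0.46088884 0.01223105 0.35186349] [ 0.14756988 -0.72060692  0.39879212]
```

View pics/s6.png

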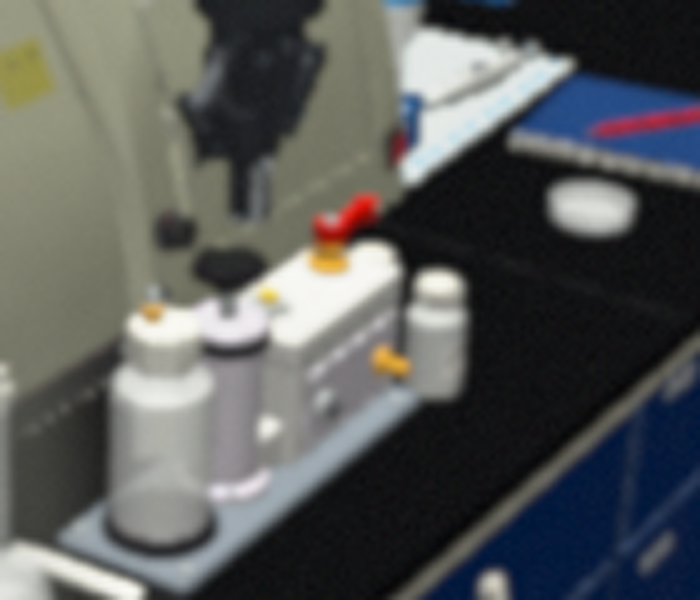

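View pics/t6.png

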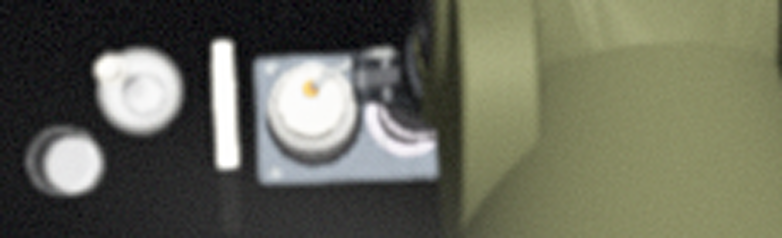

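Run:
```python
from h import *
s=readout.read_state();print(s['tcp_pos'],np.round(s['ee_rot'],3))
im=read_camera("scene");m=red(im);mm=np.zeros_like(m);mm[165:195,345:372]=m[165:195,345:372]
ys,xs=np.nonzero(mm);print(len(xs),xs.min(),xs.max(),ys.min(),ys.max(),xs.mean(),ys.mean())
i=im.astype(int);soft=np.zeros(m.shape,bool);soft[165:195,345:372]=((i[...,0]-i[...,1]>60)&(i[...,0]-i[...,2]>60)&(i[...,1]<100))[165:195,345:372]
o=np.array([.4616,-.026]);t=np.radians(1.6);R=np.array([[np.cos(t),-np.sin(t)],[np.sin(t),np.cos(t)]])
def sil(a,ds=(0,0),S=8):
    M=np.zeros((30*S,27*S),np.uint8)
    a=np.radians(a)
    d=np.array([-np.cos(a),-np.sin(a)]);n=np.array([-d[1],d[0]])
    shapes=[]
    th=np.linspace(0,6.3,40)
    c=lambda q:np.c_[q[0]+8.5*np.cos(th),q[1]+8.5*np.sin(th)]
    bar=np.array([5.5*n,42*d+5.5*n,42*d-5.5*n,-5.5*n])
    for sh in (c((0,0)),c(42.5*d),bar):
        pts=[]
        for q in sh:
            w=o+R@(np.array([10,-75])+q)/1000
            for z in (.118,.131): pts.append(proj('scene',(*w,z)))
        pts=(np.array(pts)+ds-[344.5,164.5])*S
        cv2.fillConvexPoly(M,cv2.convexHull(pts.astype(np.int32)),1)
    return cv2.resize(M.astype(np.float32),(27,30),interpolation=cv2.INTER_AREA)
obs=soft[165:195,345:372].astype(float)
for r in obs: 
  if r.any(): print(''.join('#' if k else '.' for k in r))
res=[]
for a in range(50,111,2):
  best=max((2*(np.minimum(sil(a,(u,v)),obs)).sum()/(sil(a,(u,v)).sum()+obs.sum()),u,v) for u in (-2,-1,0,1) for v in (-2,-1,0,1))
  res.append((a,best))
for r in res: print(r[0],np.round(r[1],3))
```

```text
[0.46088884 0.01223105 0.35186349] [[ 0.     1.     0.023]
 [ 0.014  0.023 -1.   ]
 [-1.     0.001 -0.014]]
54 353 365 174 183 358.75925925925924 178.46296296296296
................#####......
...............######......
..............#######......
.............#######.......
.............#######.......
........##...######........
........#########..........
........#######............
........#######............
.........#####.............Traceback (most recent call last):
  File "<stdin>", line 28, in <module>
  File "<stdin>", line 28, in <genexpr>
  File "<stdin>", line 19, in sil
  File "h.py", line 11, in proj
    m=camera_model(n);K=m['intrinsics'];T=m['cam_to_world'];q=T[:3,:3].T@(np.array(p)-T[:3,3])
ValueError: time passes only in moves, steps and waits
```

```bash
sed -i 's/^from cell.*/from cell import readout, read_camera, camera_model as _cm, recognise\nimport functools\ncamera_model=functools.lru_cache(None)(_cm)/' h.py
cat > lev.py <<'E'
from h import *
def run(im):
    i=im.astype(int);soft=np.zeros(im.shape[:2],bool);soft[165:195,345:372]=((i[...,0]-i[...,1]>60)&(i[...,0]-i[...,2]>60)&(i[...,1]<100))[165:195,345:372]
    o=np.array([.4616,-.026]);t=np.radians(1.6);R=np.array([[np.cos(t),-np.sin(t)],[np.sin(t),np.cos(t)]])
    def sil(a,ds=(0,0),S=8):
        M=np.zeros((30*S,27*S),np.uint8)
        a=np.radians(a)
        d=np.array([-np.cos(a),-np.sin(a)]);n=np.array([-d[1],d[0]])
        th=np.linspace(0,6.3,24)
        c=lambda q:np.c_[q[0]+8.5*np.cos(th),q[1]+8.5*np.sin(th)]
        bar=np.array([5.5*n,42*d+5.5*n,42*d-5.5*n,-5.5*n])
        for sh in (c((0,0)),c(42.5*d),bar):
            pts=[]
            for q in sh:
                w=o+R@(np.array([10,-75])+q)/1000
                for z in (.118,.131): pts.append(proj('scene',(*w,z)))
            pts=(np.array(pts)+ds-[344.5,164.5])*S
            cv2.fillConvexPoly(M,cv2.convexHull(pts.astype(np.int32)),1)
        return cv2.resize(M.astype(np.float32),(27,30),interpolation=cv2.INTER_AREA)
    obs=soft[165:195,345:372].astype(float)
    for a in range(60,111,3):
      b=[]
      for u in (-1.5,-1,-.5,0,.5):
        for v in (-1,-.5,0,.5,1):
          s=sil(a,(u,v));b.append((2*(np.minimum(s,obs)).sum()/(s.sum()+obs.sum()),u,v))
      print(a,np.round(max(b),3))
E
python3 - <<'E'
import lev
from h import *
lev.run(read_camera("scene"))
s=readout.read_state();print(s['tcp_pos'],np.round(s['ee_rot'],3))
E
```

```text
60 [ 0.621 -1.5   -1.   ]
63 [ 0.646 -1.5   -1.   ]
66 [ 0.674 -1.5   -0.5  ]
69 [ 0.7 -1.5 -0.5]
72 [ 0.734 -1.5   -0.5  ]
75 [ 0.765 -1.5   -0.5  ]
78 [ 0.79 -1.5   0.  ]
81 [ 0.823 -1.5    0.   ]
84 [ 0.85 -1.    0.  ]
87 [ 0.866 -1.     0.   ]
90 [ 0.871 -1.     0.5  ]
93 [ 0.868 -0.5    0.5  ]
96 [0.851 0.    0.5  ]
99 [0.826 0.5   0.5  ]
102 [0.792 0.5   1.   ]
105 [0.739 0.5   1.   ]
108 [0.674 0.5   1.   ]
[0.46086859 0.01148406 0.35175665] [[-0.     1.     0.021]
 [ 0.015  0.021 -1.   ]
 [-1.     0.    -0.015]]
```

>>> send_rows:
  moves:
    - [1.2,-0.86,0,0,0,0,1]
    - [0,0,0,0,-1,-10,1]
    - [0,0,0,0,0,-10,1]
    - [0,0,0,0,0,0,1]

```text
time_s: 7.65
tcp_pos: [0.4599, 0.0128, 0.3518]
ee_rot: [[-0.001, 1.0, 0.023], [0.016, 0.023, -1.0], [-1.0, -0.0, -0.016]]
contact_force: [0.6, 0.5, 0.2]
opening: 0.001
```

Run:
```python
from h import *
s=readout.read_state();print(np.round(s['joints'],2),s['tcp_pos'],np.round(s['effort'],2))
```

```text
[  1.28   4.72 -26.15  59.15   0.9  179.94] [0.45993762 0.01277165 0.35184013] [-3.000e-02 -3.765e+01  3.227e+01  2.000e-02  1.300e-01 -0.000e+00]
```

>>> send_rows:
  moves:
    - [-8.5,0,0,0,0,0,1]
    - [-8.5,0,0,0,0,0,1]
    - [-8.5,0,0,0,0,0,1]
    - [-8.5,0,0,0,0,0,1]
    - [-8.5,0,0,0,0,0,1]

```text
time_s: 8.15
tcp_pos: [0.46, 0.0128, 0.3518]
ee_rot: [[-0.001, 0.717, 0.697], [0.015, 0.697, -0.717], [-1.0, 0.01, -0.011]]
contact_force: [-0.7, 0.6, 0.6]
opening: -0.001
```

>>> send_rows:
  moves:
    - [-8.5,0,0,0,0,0,1]
    - [-8.5,0,0,0,0,0,1]
    - [-8.5,0,0,0,0,0,1]
    - [-8.5,0,0,0,0,0,1]
    - [-8.5,0,0,0,0,0,1]

```text
time_s: 8.65
tcp_pos: [0.46, 0.0128, 0.3518]
ee_rot: [[-0.001, 0.057, 0.998], [0.015, 0.998, -0.057], [-1.0, 0.015, -0.002]]
contact_force: [-0.1, -0.8, -0.4]
opening: 0.0
```

>>> send_rows:
  moves:
    - [-8.5,0,0,0,0,0,1]
    - [-8.5,0,0,0,0,0,1]
    - [-8.5,0,0,0,0,0,1]
    - [-8.5,0,0,0,0,0,1]
    - [-8.5,0,0,0,0,0,1]

```text
time_s: 9.15
tcp_pos: [0.46, 0.0128, 0.3518]
ee_rot: [[-0.001, -0.632, 0.775], [0.015, 0.775, 0.632], [-1.0, 0.012, 0.009]]
contact_force: [0.2, -0.6, -0.4]
opening: -0.001
```

>>> send_rows:
  moves:
    - [-8.5,0,0,0,0,0,1]
    - [-8.5,0,0,0,0,0,1]
    - [-8.5,0,0,0,0,0,1]
    - [-8.5,0,0,0,0,0,1]
    - [-8.5,0,0,0,0,0,1]

```text
time_s: 9.65
tcp_pos: [0.46, 0.0128, 0.3518]
ee_rot: [[-0.001, -0.99, 0.144], [0.015, 0.144, 0.989], [-1.0, 0.003, 0.015]]
contact_force: [0.1, -0.4, 0.4]
opening: 0.0
```

>>> send_rows:
  moves:
    - [-8,0,0,0,0,0,1]
    - [0,0,0,0,0,0,1]
    - [0,0,0,0,0,0,1]

```text
time_s: 9.95
tcp_pos: [0.46, 0.0128, 0.3518]
ee_rot: [[-0.001, -1.0, 0.015], [0.015, 0.015, 1.0], [-1.0, 0.001, 0.015]]
contact_force: [-0.9, 0.3, -0.5]
opening: -0.002
```

>>> send_rows:
  moves:
    - [-0.9,0.86,0,0,0,0,1]
    - [0,0,0,0,0,10,1]
    - [0,0,0,0,0,9,1]
    - [0,0,0,8,0,0,1]
    - [0,0,0,0,0,0,1]

```text
time_s: 10.45
tcp_pos: [0.4594, 0.0322, 0.3427]
ee_rot: [[-0.002, -1.0, -0.005], [-0.0, -0.005, 1.0], [-1.0, 0.002, -0.0]]
contact_force: [1.1, -0.7, 0.5]
opening: -0.001
```

```bash
python3 -c "
from h import *
snap(7)"
```

```text
10.55 [0.45959708 0.03183619 0.34336887] [-1.14918422  0.00970536 -1.01767732]
```

View pics/s7.png

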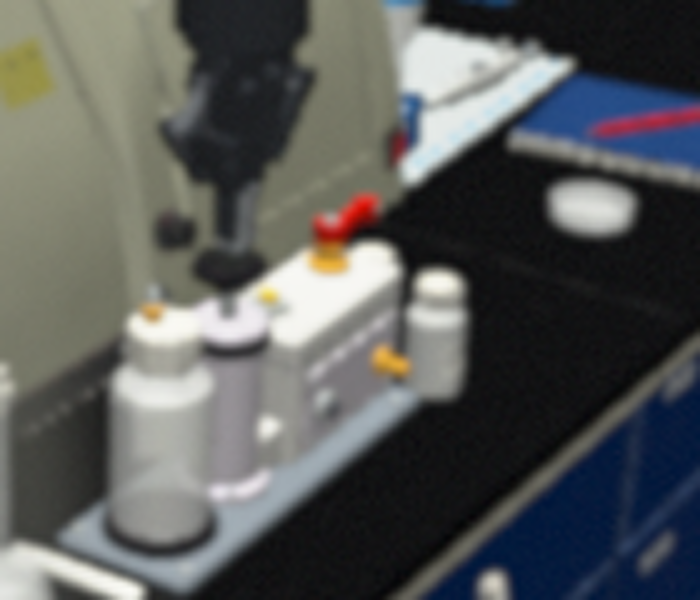

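>>> send_rows:
  moves:
    - [0,0,0,9,0,0,1]
    - [0,0,0,7,0,0,1]
    - [0,0,0,7,0,0,1]
    - [0,0,0,5,0,0,1]
    - [0,0,0,0,0,0,1]

```text
time_s: 11.05
tcp_pos: [0.4603, 0.0316, 0.3162]
ee_rot: [[0.001, -1.0, -0.004], [0.0, -0.004, 1.0], [-1.0, -0.001, 0.0]]
contact_force: [-1.1, 0.2, 11.0]
opening: -0.004
```

>>> send_rows:
  moves:
    - [0,0,0,2,0,0,1]
    - [0,0,0,0,0,0,1]

```text
time_s: 11.25
tcp_pos: [0.4603, 0.0316, 0.3146]
ee_rot: [[0.001, -1.0, -0.004], [0.0, -0.004, 1.0], [-1.0, -0.001, 0.0]]
contact_force: [-2.0, 0.2, 11.8]
opening: -0.003
```

>>> send_rows:
  moves:
    - [0,0,0,2,0,0,1]
    - [0,0,0,0,0,0,1]

```text
time_s: 11.45
tcp_pos: [0.4603, 0.0316, 0.3133]
ee_rot: [[0.002, -1.0, -0.004], [0.0, -0.004, 1.0], [-1.0, -0.002, 0.0]]
contact_force: [-4.9, 0.1, 17.6]
opening: 0.0
```

>>> send_rows:
  moves:
    - [0,0,0,-12,0,0,1]
    - [0,0,0,-16,0,0,1]
    - [0,0,0,0,0,0,1]
    - [0,0,0,0,0,0,1]
    - [0,0,0,0,0,0,1]

```text
time_s: 11.95
tcp_pos: [0.4594, 0.0316, 0.3388]
ee_rot: [[-0.002, -1.0, -0.004], [0.0, -0.004, 1.0], [-1.0, 0.002, 0.0]]
contact_force: [0.7, 0.1, -0.2]
opening: -0.001
```

```bash
python3 -c "
from h import *
snap(8)"
```

```text
12.05 [0.45945637 0.03168446 0.33889317] [ 0.36961351 -0.43616056 -0.07553729]
```

View pics/s8.png

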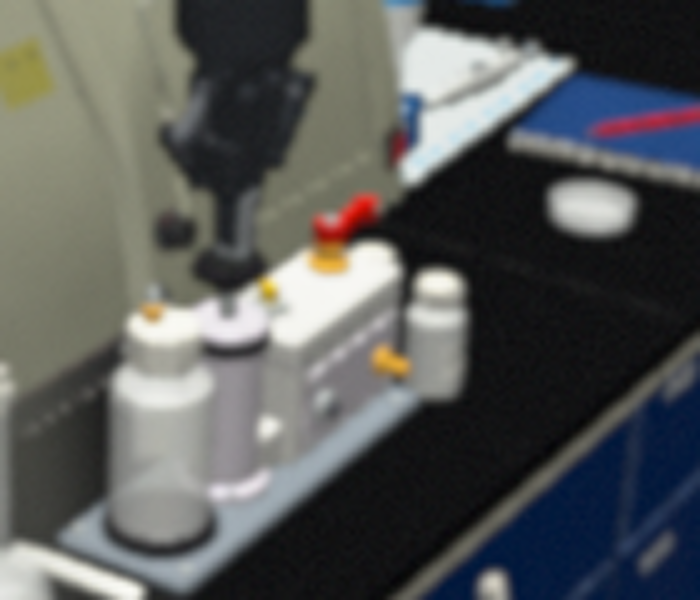

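>>> send_rows:
  moves:
    - [0,0,0,9,0,0,1]
    - [0,0,0,8,0,0,1]
    - [0,0,0,7,0,0,1]
    - [0,0,0,4,0,0,1]
    - [0,0,0,0,0,0,1]

```text
time_s: 12.55
tcp_pos: [0.4602, 0.0318, 0.3133]
ee_rot: [[0.001, -1.0, -0.004], [0.0, -0.004, 1.0], [-1.0, -0.001, 0.0]]
contact_force: [-6.0, -0.7, 20.9]
opening: -0.0
```

>>> send_rows:
  moves:
    - [0,0,0,-12,0,0,1]
    - [0,0,0,-16,0,0,1]
    - [0,0,0,0,0,0,1]
    - [0,0,0,0,0,0,1]
    - [0,0,0,0,0,0,1]

```text
time_s: 13.05
tcp_pos: [0.4594, 0.0317, 0.3386]
ee_rot: [[-0.002, -1.0, -0.004], [-0.0, -0.004, 1.0], [-1.0, 0.002, -0.0]]
contact_force: [-0.1, -0.3, 0.3]
opening: 0.001
```

>>> send_rows:
  moves:
    - [0,0,0,9,0,0,1]
    - [0,0,0,8,0,0,1]
    - [0,0,0,7,0,0,1]
    - [0,0,0,4,0,0,1]
    - [0,0,0,0,0,0,1]

```text
time_s: 13.55
tcp_pos: [0.46, 0.0318, 0.3133]
ee_rot: [[0.001, -1.0, -0.004], [0.0, -0.004, 1.0], [-1.0, -0.001, 0.0]]
contact_force: [-6.8, -0.5, 23.5]
opening: 0.0
```

>>> send_rows:
  moves:
    - [0,0,0,-12,0,0,1]
    - [0,0,0,-16,0,0,1]
    - [0,0,0,0,0,0,1]
    - [0,0,0,0,0,0,1]
    - [0,0,0,0,0,0,1]

```text
time_s: 14.05
tcp_pos: [0.4594, 0.0317, 0.3385]
ee_rot: [[-0.003, -1.0, -0.004], [0.0, -0.004, 1.0], [-1.0, 0.003, 0.0]]
contact_force: [0.9, -0.0, 0.1]
opening: 0.001
```

```bash
python3 -c "
from h import *
snap(9)"
```

```text
14.15 [0.45944734 0.03171485 0.33876121] [0.06487893 0.41818182 0.25576315]
```

View pics/s9.png

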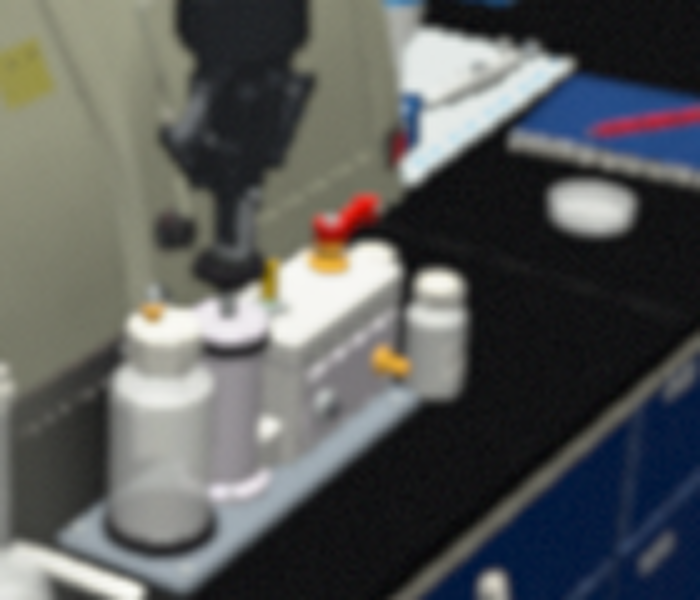

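>>> send_rows:
  moves:
    - [0,0,0,9,0,0,1]
    - [0,0,0,8,0,0,1]
    - [0,0,0,7,0,0,1]
    - [0,0,0,4,0,0,1]
    - [0,0,0,0,0,0,1]

```text
time_s: 14.65
tcp_pos: [0.4601, 0.0318, 0.3133]
ee_rot: [[0.001, -1.0, -0.004], [0.0, -0.004, 1.0], [-1.0, -0.001, 0.0]]
contact_force: [-5.7, -0.5, 20.7]
opening: -0.002
```

>>> send_rows:
  moves:
    - [0,0,0,-12,0,0,1]
    - [0,0,0,-16,0,0,1]
    - [0,0,0,0,0,0,1]
    - [0,0,0,0,0,0,1]
    - [0,0,0,0,0,0,1]

```text
time_s: 15.15
tcp_pos: [0.4594, 0.0317, 0.3387]
ee_rot: [[-0.002, -1.0, -0.004], [0.0, -0.004, 1.0], [-1.0, 0.002, 0.0]]
contact_force: [-0.6, -0.1, -0.1]
opening: -0.0
```

```bash
python3 -c "
from h import *
snap(10)"
```

```text
15.25 [0.4594578  0.03171197 0.33880858] [-0.02162973 -0.00303576 -0.09921141]
```

>>> send_rows:
  moves:
    - [0,0,0,9,0,0,1]
    - [0,0,0,8,0,0,1]
    - [0,0,0,7,0,0,1]
    - [0,0,0,4,0,0,1]
    - [0,0,0,0,0,0,1]

```text
time_s: 15.75
tcp_pos: [0.4602, 0.0318, 0.3133]
ee_rot: [[0.001, -1.0, -0.004], [0.0, -0.004, 1.0], [-1.0, -0.001, 0.0]]
contact_force: [-6.0, -0.9, 19.9]
opening: -0.003
```

>>> send_rows:
  moves:
    - [0,0,0,-12,0,0,1]
    - [0,0,0,-16,0,0,1]
    - [0,0,0,0,0,0,1]
    - [0,0,0,0,0,0,1]
    - [0,0,0,0,0,0,1]

```text
time_s: 16.25
tcp_pos: [0.4594, 0.0317, 0.3386]
ee_rot: [[-0.002, -1.0, -0.004], [0.0, -0.004, 1.0], [-1.0, 0.002, 0.0]]
contact_force: [-0.1, -0.3, -0.7]
opening: 0.001
```

```bash
python3 -c "
from h import *
snap(11)
a=[cv2.imread(f'pics/s{k}.png')[220:340,190:330] for k in (7,8,9,10,11)]
cv2.imwrite('pics/cmp.png',np.hstack(a))"
```

```text
16.35 [0.45945436 0.03172597 0.33879853] [-0.33505173  0.21905178  0.25142201]
```

View pics/cmp.png

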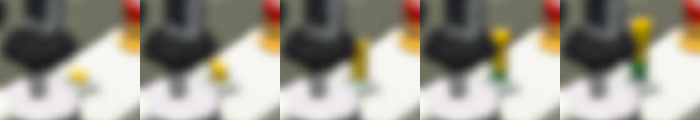

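View pics/s11.png

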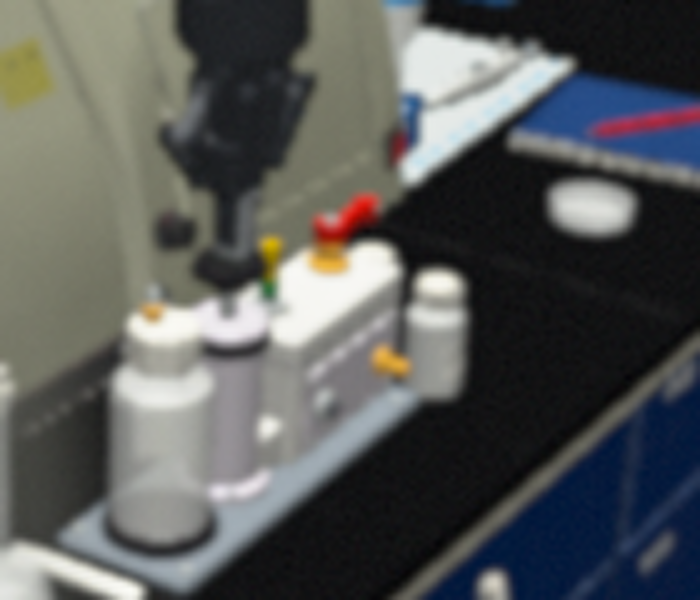

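>>> send_rows:
  moves:
    - [0,0,0,9,0,0,1]
    - [0,0,0,8,0,0,1]
    - [0,0,0,7,0,0,1]
    - [0,0,0,4,0,0,1]
    - [0,0,0,0,0,0,1]

```text
time_s: 16.85
tcp_pos: [0.4602, 0.0318, 0.3133]
ee_rot: [[0.001, -1.0, -0.004], [0.0, -0.004, 1.0], [-1.0, -0.001, 0.0]]
contact_force: [-6.2, -0.5, 20.7]
opening: -0.002
```

>>> send_rows:
  moves:
    - [0,0,0,-12,0,0,1]
    - [0,0,0,-16,0,0,1]
    - [0,0,0,0,0,0,1]
    - [0,0,0,0,0,0,1]
    - [0,0,0,0,0,0,1]

```text
time_s: 17.35
tcp_pos: [0.4594, 0.0317, 0.3386]
ee_rot: [[-0.002, -1.0, -0.004], [0.0, -0.004, 1.0], [-1.0, 0.002, 0.0]]
contact_force: [-0.1, -0.5, 0.0]
opening: 0.002
```

```bash
python3 -c "
from h import *
snap(12)"
```

```text
17.45 [0.45945109 0.03171793 0.33880271] [-0.74968874  0.05697493 -0.37966225]
```

>>> send_rows:
  moves:
    - [0,0,0,9,0,0,1]
    - [0,0,0,8,0,0,1]
    - [0,0,0,7,0,0,1]
    - [0,0,0,4,0,0,1]
    - [0,0,0,0,0,0,1]

```text
time_s: 17.95
tcp_pos: [0.4602, 0.0318, 0.3133]
ee_rot: [[0.001, -1.0, -0.004], [0.0, -0.004, 1.0], [-1.0, -0.001, 0.0]]
contact_force: [-5.3, -0.6, 20.3]
opening: 0.002
```

>>> send_rows:
  moves:
    - [0,0,0,-12,0,0,1]
    - [0,0,0,-16,0,0,1]
    - [0,0,0,0,0,0,1]
    - [0,0,0,0,0,0,1]
    - [0,0,0,0,0,0,1]

```text
time_s: 18.45
tcp_pos: [0.4594, 0.0317, 0.3386]
ee_rot: [[-0.002, -1.0, -0.004], [0.0, -0.004, 1.0], [-1.0, 0.002, 0.0]]
contact_force: [0.1, 0.5, 0.0]
opening: -0.0
```

```bash
python3 -c "
from h import *
snap(13)
a=[cv2.resize(cv2.imread(f'pics/s{k}.png')[210:330,230:310],None,fx=2.4,fy=2.4) for k in (10,11,12,13)]
cv2.imwrite('pics/cmp2.png',np.hstack(a))"
```

```text
18.55 [0.45944145 0.03170784 0.33878922] [-0.68573352  0.20352822 -0.00975564]
```

View pics/cmp2.png

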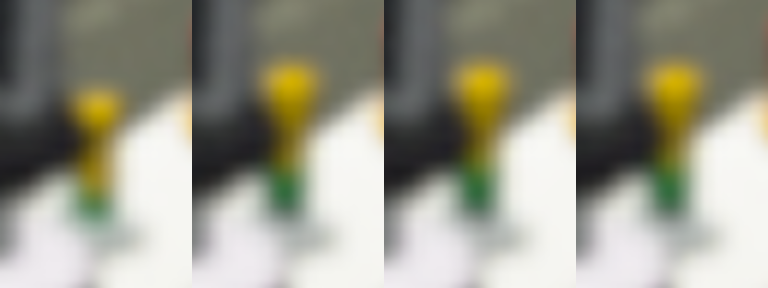

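>>> send_rows:
  moves:
    - [0,0,0,-20,0,0,1]
    - [0,0,0,-30,0,0,1]
    - [0,0,0,-30,0,0,1]
    - [0,0,0,0,0,-30,1]
    - [0,0,0,0,0,-40,1]

```text
time_s: 19.05
tcp_pos: [0.4606, -0.038, 0.4204]
ee_rot: [[0.001, -1.0, -0.008], [0.0, -0.008, 1.0], [-1.0, -0.001, 0.0]]
contact_force: [0.7, 0.4, -0.2]
opening: 0.003
```

>>> send_rows:
  moves:
    - [0,0,0,0,0,-40,1]
    - [0,0,0,0,0,-40,1]
    - [0,0,0,0,0,-40,1]
    - [0,0,0,0,0,-40,1]
    - [0,0,0,0,0,-40,1]

```text
time_s: 19.55
tcp_pos: [0.4607, -0.2399, 0.4191]
ee_rot: [[-0.001, -1.0, -0.004], [0.001, -0.004, 1.0], [-1.0, 0.001, 0.001]]
contact_force: [0.2, 0.1, -0.2]
opening: -0.0
```

>>> send_rows:
  moves:
    - [0,0,0,0,0,-40,1]
    - [0,0,0,0,0,-40,1]
    - [0,0,0,0,0,-30,1]
    - [0,0,0,0,0,0,1]
    - [0,0,0,0,0,0,1]

```text
time_s: 20.05
tcp_pos: [0.4613, -0.3485, 0.4187]
ee_rot: [[-0.002, -1.0, -0.003], [0.002, -0.003, 1.0], [-1.0, 0.002, 0.002]]
contact_force: [-0.0, 0.7, -0.2]
opening: -0.002
```

```bash
python3 -c "
from h import *
import lev
snap(14)
lev.run(read_camera('scene'))
im=read_camera('top');i=im.astype(int)
xs,ys=blob(im,red(im),385,435,170,225)
P=np.array([at('top',u,v,.131)[:2] for u,v in zip(xs,ys)]);print(P.min(0),P.max(0),cv2.minAreaRect(P.astype(np.float32)*1000))
a=cv2.imread('pics/c1.png');b=cv2.imread('pics/t14.png');cv2.imwrite('pics/cmp3.png',np.vstack([a,b]))"
```

```text
20.15 [ 0.46148477 -0.34740014  0.41929904] [-1.43428109  0.16591552  0.88635632]
60 [ 0.621 -1.5   -1.   ]
63 [ 0.646 -1.5   -1.   ]
66 [ 0.674 -1.5   -0.5  ]
69 [ 0.7 -1.5 -0.5]
72 [ 0.734 -1.5   -0.5  ]
75 [ 0.765 -1.5   -0.5  ]
78 [ 0.79 -1.5   0.  ]
81 [ 0.823 -1.5    0.   ]
84 [ 0.85 -1.    0.  ]
87 [ 0.866 -1.     0.   ]
90 [ 0.871 -1.     0.5  ]
93 [ 0.868 -0.5    0.5  ]
96 [0.851 0.    0.5  ]
99 [0.826 0.5   0.5  ]
102 [0.792 0.5   1.   ]
105 [0.739 0.5   1.   ]
108 [0.674 0.5   1.   ]
[ 0.46516872 -0.14788392] [ 0.48196796 -0.08959091] ((473.65191650390625, -118.73296356201172), (15.355603218078613, 58.39085006713867), 2.2095937728881836)
```

View pics/s14.png

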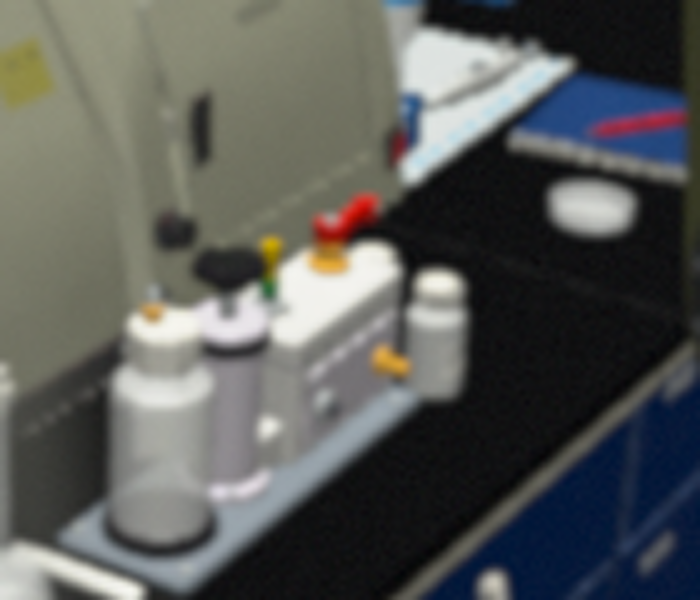

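View pics/cmp3.png

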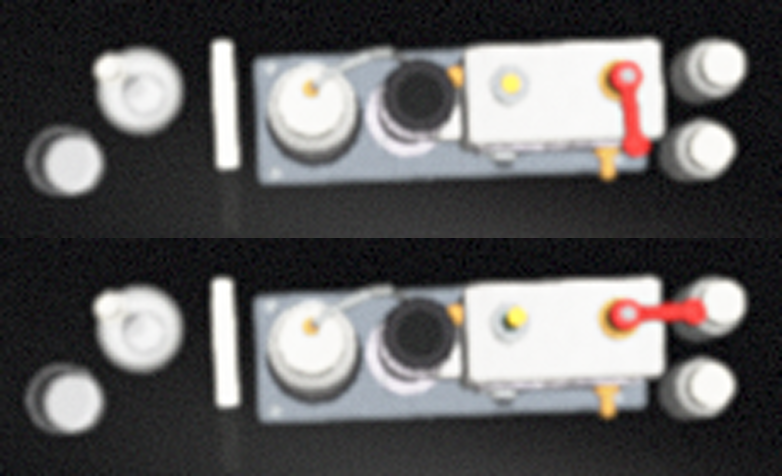

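```bash
python3 -c "
from cell import workorder
print(workorder.hand_in())"
```

```text
the job is handed in; nothing more can be done
None
```

The rinse reservoir is charged and the job is handed in, at about 20 s of the 50 s allowed.

**What I did**
- I pushed the vent lever round with the shut fingertips until it met its stop, at about 6 N.
- I then made seven full plunger strokes, with about 18–24 N at the bottom stop each time, letting the plunger rise fully after each.
- Finally I lifted the arm clear to the right.

**Last checks**
- **Vent:** closed. Fitting the scene picture gave about 90°. The top view has the lever within about 1° of the unit's right (-y).
- **Pin:** fully out. It stopped rising after the fifth stroke; strokes six and seven changed nothing, and the whole green band shows above the collar.
- **Plunger:** up.
- **Surroundings:** the unit, bottles, flask, beaker and pen look the same as in the first picture.

**What went wrong:** on the way to the plunger, joint 6 reached its 180° range end. The arm stopped about 20 mm short and slightly tilted, touching nothing. I turned the tool half round above the unit and carried on.

No check failed or disagreed at the end.

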